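# Check the bag-seal pull gauge at its set mark

## Robot

A 7-joint arm with a two-finger parallel gripper is mounted at the origin on the work surface. World frame = base frame: x ahead of the robot, y to its left, z up, the work surface at z = 0. Lengths are in m, angles in rad, forces in N, time in s.
With the tool pointing down it reaches from about 0.4 to 0.875 m from the base axis. Payload 19.3 kg.
Tool frame: the origin (TCP) lies on the centre line of the jaws, within the pads' length; the fingertips stand 14 mm ahead of it and the grasp point (between the pads) lies 5 mm behind it; x points along the fingers, y is the direction in which the jaws open and shut, and the axes are right-handed (so a half turn about x gives the same grasp; the last joint's range is limited). The gripper opens to 85 mm and grips with 20 to 120 N. Pads are 22 mm wide; open, the fingers measure 114 mm over their backs; the gripper's body (76 mm by 85 mm) begins 54 mm behind the grasp point. The pads swing forward as they close: fully open they stand 13 mm farther back than shut.
Start: joints at [1.194, 0.521, -0.036, 1.599, 0.021, 1.021, -0.113], TCP at [0.189, -0.596, 0.245] pointing down, gripper open.
Joint ranges: [-2.91, 2.91], [-0.3, 2.13], [-1.5, 1.42], [0.17, 2.43], [-1.26, 4.41], [0.16, 1.93], [-2.52, 2.52]. Speed limits (rad/s): [1.89, 1.89, 2.39, 2.39, 3.01, 3.01, 3.01].

## Interface

Orientations are given as [roll, pitch, yaw] about the fixed x, y, z axes, in that order (R = Rz(yaw) Ry(pitch) Rx(roll)).
In Python, from workcell import monitor, optics, bot gives the robot as it stands.
- The arm moves only by the tool arm_command, never from a script. Its arguments are lists of equal length, an entry for each row: "delta_pos": the shift along the tool's x, y, z as a fraction of full scale, a list of three; "rotation": the turn, a rotation vector about the tool's x, y, z as a fraction of full scale, a list of three. In form: {"delta_pos": [[dx, dy, dz], ...], "rotation": [[wx, wy, wz], ...]}. A call has 1 to 10 rows; each row shifts and turns the pose as measured when the row begins, along the tool's axes as they then stand; what a row does not reach is not made up. Full scale, the value 1, is 30 mm for a shift and 6 degrees for a turn. A row lasts 1/10 s, in which the tool goes at most 50 mm and 8.59 degrees, less where a joint would pass 70% of its speed; a pose out of reach is approached as far as the arm can. A call with a number of a shift or a turn outside -1 to 1 is refused whole. A call with a gripper value outside its range is refused whole. "gripper" is the closure, from -1 (fully open) to 1 (shut), so that 0 is half open, set as the call begins (left out, the last holds). The fingers move at their own pace and stop on an object; "grip_force" is the grip in N (left out, the last holds). Time passes only in rows, so rows that do not move let the fingers close. It gives the time, the measured TCP pose, the force and the opening at its end, in the units of the state.
- monitor.observe(): the state, without advancing time (a new reading comes with each control period).
- optics.grab_frame(name): name is "side" or "top"; returns the picture (480x640x3 uint8, red, green, blue); there is no depth.
- optics.camera_params(name): a dict with "fx", "fy", "cx", "cy" (pixels), "origin" and "rotation" of the camera in the world. Camera axes: x right, y down, z forward; pixel columns grow to the right and rows downward; lengths in m; the calibration is good to about 2 mm. A picture is of the moment at which its call begins. camera_params takes no time and is no camera call.
- bot.job_done(): hands the job in, once; it reports no verdict.
The state is a dict: "clock": time; "qpos": joint angles; "qd": joint speeds; "joint_efforts": joint torques, N m; "position": TCP position; "tool_rot": TCP orientation; "force": force on the tool from outside, world axes, zero at the start; "moment": the same for the moment, N m; "grip_width": finger opening in m.
Only numpy, scipy, OpenCV 4.12 (cv2) and the standard library are available. Lean on these libraries where they do the work, as an engineer would, in place of code of your own. Each camera call takes 0.05 s, during which the arm holds its last target. There are 200 camera calls.

## Task

The bag-seal pull gauge on the bench is due for its check, but a coffee tin has been left standing in the way of its handle: stand the tin upright inside the shallow wooden tray. Then pull the gauge's sprung handle out until its pointer lines up with the upright fin of the rider on the scale, hold it there for two seconds, and ease the handle back fully home without letting it snap. Do not shift the rider, tip the tin over or disturb the tub, the cup and the ear defenders.

Things in the scene. Friction and masses are not known exactly. Their poses are not given: they have to be found in the camera images.
- gauge: Pull gauge, fixed: aluminium plate 8 mm thick, x -150 to 210, y -57 to 87 mm; grey housing 120 x 80 mm, 76 mm high, its front face at x = 80 mm; steel scale rail 14 mm wide, 30 mm high along y = 66 mm with lines 10 mm apart from x = 0 to -110. Origin at bench height under the handle bar's home position; x points to the housing, y to the rail; the handle pulls out to -x.
- slide (a joint): How far the sprung handle is pulled out, in m: 0 fully home, grows along the gauge's -x, stop at 0.12. The spring pulls it home with about 2 N at the start and 13 N at 100 mm.
- grip (a point): Centre of the handle: a black crossbar 16 mm thick along the gauge's x, 80 mm long along its y, 30 mm high (45 to 75 mm above the bench), on a post 30 mm wide. A rod runs from the foot of the post back into the housing, its top 25 mm above the bench. It moves with the handle; its axes are the gauge's.
- pointer (a point): Tip of the pointer, a black fin 4 mm thick that sticks out from the rail end of the crossbar towards the scale rail, top 55 mm above the bench. 58 mm to the gauge's +y of the grip point, at the same x. Moves with the handle; axes as the gauge's.
- rider (a joint): Where the rider stands on the scale, in m of handle travel: when joint slide equals this, pointer and rider are in line. It is set between 0.06 and 0.1 and must not be shifted.
- mark (a point): Inner top edge of the rider's upright fin: the rider is a brass saddle 22 x 22 mm astride the scale rail, with a fin 4 mm thick across it, top 55 mm above the bench. The pointer passes just beside this fin without touching it. Axes as the gauge's.
- tin: Closed round steel coffee tin with a darker lid, 57 mm across, 100 mm high, about 0.25 kg, standing on the gauge's base plate in the path of the handle. Origin: centre of its underside; z up its axis.
- tray: Shallow plywood tray, fixed to the bench, 180 x 140 mm, walls 4 mm thick, 16 mm high. Origin: centre of its underside at bench height; x along its long side.
- tray_in (a point): Centre of the tray's inner floor (clear floor 172 x 132 mm), axes as the tray's.
- tub: Clear plastic open tub, empty, 180 x 130 mm, 85 mm high; leave alone. Origin: centre of its underside.
- cup: White ceramic cup, 80 mm across, 75 mm high; leave alone. Origin: centre of its underside.
- ear_defenders: Ear defenders lying flat with red shells, about 185 x 140 mm, 72 mm high; leave alone. Origin: on the bench midway between the shells; the headband arches to +x.
Not all that is in view belongs to the job. Of the things shaped like the tray, the plywood one is meant. What is shaped like the tin but yellow is not meant.

How it is judged:
On the way, in this order (a step that is already met when the one before it is completed fails the run):
1. the tin stands upright inside the tray, let go (x of tin in the frame of tray_in between -0.066 and 0.066 m and y of tin in the frame of tray_in between -0.046 and 0.046 m and z of tin in the frame of tray_in below 0.008 m and angle between tin's own z axis and vertical below 0.12 rad and linear speed of tin below 0.03 m/s and contact force between tin and the fingers below 0.1 N), for 0.2 s.
2. the handle is pulled out so that its pointer is within 6 mm of the rider's fin along the scale, and held there for 1.5 s (x of pointer in the frame of mark between -0.006 and 0.006 m), for 1.5 s.
3. the handle is back fully home (within 5 mm) (value of joint slide below 0.005 m), for 0.2 s.
At the end, for the whole second after the job is handed in: The tin stands upright (within 0.12 rad) and at rest on the floor of the tray, wholly inside its walls; the handle is fully home (within 5 mm); the rider is where it was set (within 6 mm) (x of tin in the frame of tray_in between -0.066 and 0.066 m and y of tin in the frame of tray_in between -0.046 and 0.046 m and z of tin in the frame of tray_in below 0.008 m and angle between tin's own z axis and vertical below 0.12 rad and linear speed of tin below 0.02 m/s and value of joint slide below 0.005 m and distance of mark from where it was at the start of the episode below 0.006 m); the robot touches nothing.
It fails at once if the handle snaps home faster than 0.5 m/s (velocity of joint slide below -0.5 m/s).
It fails at once if the tin is tipped over (more than 0.7 rad) (angle between tin's own z axis and vertical above 0.7 rad).
It fails at once if the rider is shifted by more than 6 mm (distance of mark from where it was at the start of the episode above 0.006 m).
It fails at once if the tub, cup or ear defenders are shifted by more than 30 mm (distance of any of tub, cup, ear_defenders from where it was at the start of the episode above 0.03 m).
It also fails if it takes over 58 s, if anything falls off the work surface, if the arm or the gripper's body presses on something with over 40 N, if the wrist force passes 120 N, or if a joint passes its speed limit or range.

## Working session

There is one attempt and no reset: what is moved stays moved. The work goes in short steps, Python scripts to look and compute and a tool call to move; the robot and the scene stay as the last step left them, time stands still between calls to the robot, and variables do not carry over. Pictures are saved under pics/ and viewed, about 8 in all and at most 12, crops included, and the job is handed in when it is done.

Besides the shell and the picture viewer there is one more tool, called after "Request:" as name(argument=value, ...), one argument or row to a line, values as JSON. arm_command: Moves the arm, as the interface text tells. Its arguments: {"type":"object","properties":{"delta_pos":{"type":"array","items":{"type":"array","items":{"type":"number"}}},"rotation":{"type":"array","items":{"type":"array","items":{"type":"number"}}},"gripper":{"type":"number"},"grip_force":{"type":"number"}},"required":["delta_pos","rotation"]}

```bash
mkdir -p pics; python3 - <<'E'
from workcell import monitor, optics, bot
import cv2
for n in ("side","top"):
    im=optics.grab_frame(n); cv2.imwrite(f"pics/{n}0.png",im[:,:,::-1]); print(n,optics.camera_params(n))
print(monitor.observe())
E
```

```text
side {'fx': 585.3243663032903, 'fy': 585.3243663032903, 'cx': 325.6430567941797, 'cy': 237.61537596863667, 'origin': array([0.16107491, 1.14177655, 1.37238465]), 'rotation': array([-2.41612909, -0.01188331, -2.79716886])}
top {'fx': 438.77080787008964, 'fy': 438.77080787008964, 'cx': 326.90829158639326, 'cy': 240.53102395621755, 'origin': array([0.35412297, 0.07480033, 1.34682813]), 'rotation': array([-3.01263656, -0.00578347, -1.59838776])}
{'clock': 0.1, 'qpos': array([ 1.19383465,  0.52194667, -0.03630739,  1.59994832,  0.0212217 ,
        1.02108748, -0.11280953]), 'qd': array([-0.00086145,  0.00035368,  0.00038959, -0.00226452,  0.00065413,
        0.00090694,  0.0008699 ]), 'joint_efforts': array([ 3.82851635e-03, -9.28495789e+01,  1.98393300e+00, -3.70535445e+01,
        1.80947164e-02,  5.40983267e-03,  4.31407955e-05]), 'position': array([ 0.18860015, -0.59556807,  0.24478929]), 'tool_rot': array([-1.47292373,  1.56979186,  1.97540401]), 'force': array([ 0.4118155 , -0.14809147, -0.75746009]), 'moment': array([0.0199765 , 0.02467511, 0.0020623 ]), 'grip_width': 0.0851462330563312}
```

View pics/side0.png

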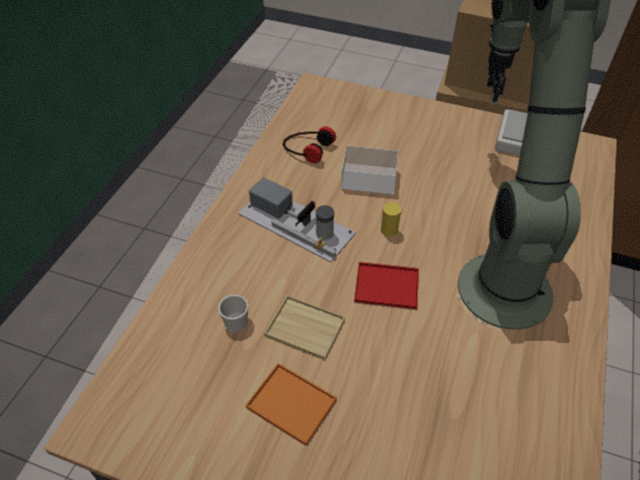

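View pics/top0.png

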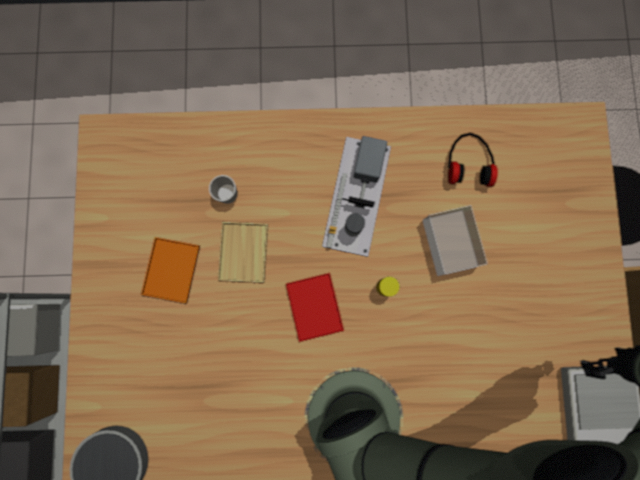

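The side view shows the tin at about (325,222), in front of the handle at (305,213), and the plywood tray at (305,327). In the top view the tin is at (355,224), the handle at (358,202), the rider at (332,230) and the tray at (243,253). Next I'll take enlarged crops.

```bash
cat > h.py <<'E'
from workcell import monitor, optics, bot
import numpy as np, cv2
from scipy.spatial.transform import Rotation as Ro
P={n:optics.camera_params(n) for n in("side","top")}
def R(n): return Ro.from_euler('xyz',P[n]['rotation']).as_matrix()
def unp(n,u,v,z):
    p=P[n]; d=R(n)@[(u-p['cx'])/p['fx'],(v-p['cy'])/p['fy'],1]; o=p['origin']; return o+d*(z-o[2])/d[2]
def proj(n,X):
    p=P[n]; c=R(n).T@(np.asarray(X)-p['origin']); return np.array([p['fx']*c[0]/c[2]+p['cx'],p['fy']*c[1]/c[2]+p['cy']])
def crop(n,u,v,w,h,k,name):
    im=optics.grab_frame(n)[v:v+h,u:u+w,::-1]; cv2.imwrite('pics/'+name,cv2.resize(im,None,fx=k,fy=k,interpolation=cv2.INTER_CUBIC))
E
python3 - <<'E'
from h import *
a=cv2.imread('pics/top0.png')[130:262,310:400]; b=cv2.imread('pics/side0.png')[172:262,230:365]
a=cv2.resize(a,None,fx=4.5,fy=4.5,interpolation=cv2.INTER_CUBIC);b=cv2.resize(b,None,fx=5.5,fy=5.5,interpolation=cv2.INTER_CUBIC)
cv2.imwrite('pics/a.png',a);cv2.imwrite('pics/b.png',b)
print(proj('top',[0,0,0]),proj('side',[0,0,0]))
im=cv2.imread('pics/top0.png')
for nm,(u,v) in dict(tray1=(222,223),tray2=(268,225),tray3=(265,283),tray4=(219,281)).items(): print(nm,unp('top',u,v,.016))
print(unp('top',355,224,.1),'plate',[unp('top',*q,.008).round(3) for q in((347,137),(389,145),(368,255),(323,247))])
E
```

```text
[352.99648446 418.05262568] [504.06679396 289.45710759]
tray1 [0.58932121 0.38282219 0.016     ]
tray2 [0.57934258 0.24181799 0.016     ]
tray3 [0.40223637 0.25269628 0.016     ]
tray4 [0.41204938 0.39130963 0.016     ]
[ 0.56137687 -0.01908731  0.1       ] plate [array([ 0.857, -0.011,  0.008]), array([ 0.827, -0.143,  0.008]), array([ 0.479, -0.062,  0.008]), array([0.508, 0.075, 0.008])]
```

View pics/a.png

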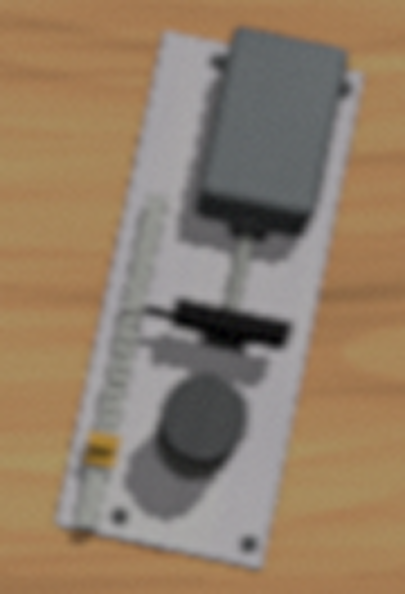

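View pics/b.png

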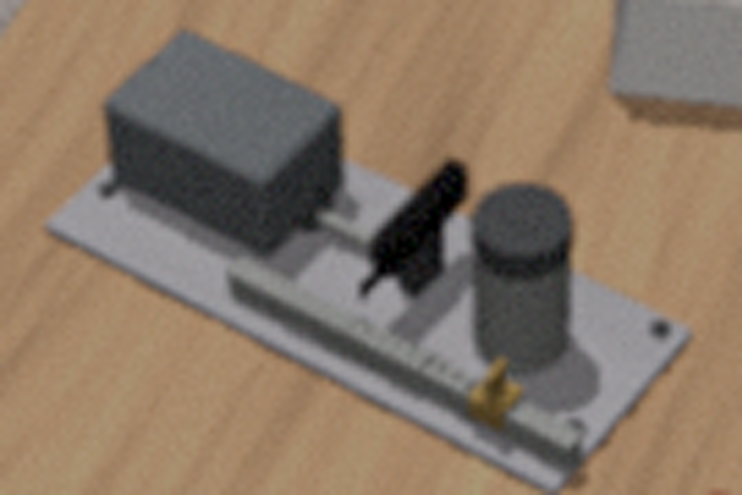

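The crops show the plate corners clearly. In crop a the tin's top is at (204,415), the pointer tip at (147,311) and the fin at (101,452). In crop b the fin's top is at (500,362) and the tin's top at (522,212). I'll fit the gauge pose from these.

```bash
python3 - <<'E'
from h import *
from scipy.optimize import least_squares
A=lambda u,v:np.array([310+u/4.5,130+v/4.5]); B=lambda u,v:np.array([230+u/5.5,172+v/5.5])
def W(g,q): c,s=np.cos(g[2]),np.sin(g[2]); return np.array([g[0]+c*q[0]-s*q[1],g[1]+s*q[0]+c*q[1],q[2]])
C=[('top',A(165,32),(.21,.087,.008)),('top',A(362,75),(.21,-.057,.008)),('top',A(262,568),(-.15,-.057,.008)),('top',A(57,525),(-.15,.087,.008)),
('side',B(47,226),(.21,.087,.008)),('side',B(692,330),(-.15,-.057,.008)),('side',B(562,490),(-.15,.087,.008))]
f=lambda g:np.concatenate([proj(n,W(g,q))-p for n,p,q in C])
r=least_squares(f,[.65,-.03,-.2],x_scale=[.1,.1,.1]); g=r.x; print('gauge',g.round(4),np.degrees(g[2]),f(g).round(1))
np.save('g.npy',g)
def G(X): c,s=np.cos(g[2]),np.sin(g[2]); d=X[:2]-g[:2]; return np.array([c*d[0]+s*d[1],-s*d[0]+c*d[1]]).round(4)
def two(pt,ps):
    ff=lambda X:np.r_[proj('top',X)-pt,proj('side',X)-ps]; r=least_squares(ff,[.6,0,.05]); return r.x.round(4),r.fun.round(1)
for nm,pt,ps in (('tin',A(204,415),B(522,212)),('fin',A(101,452),B(500,362)),('ptr',A(147,311),B(365,292))):
    X,e=two(pt,ps); print(nm,X,e,'gauge',G(X))
print('fin single',G(unp('top',*A(101,452),.055)),G(unp('side',*B(500,362),.055)),'tin',unp('top',*A(204,415),.108),unp('side',*B(522,212),.108))
print('bar',G(unp('top',*A(233,322),.075)))
m=np.mean([unp('side',*p,.016) for p in((290,299),(344,322),(322,356),(266,336))],0); print('tray side',m)
for n,q in(('traypt',(.496,.317,0)),): print(proj('side',q),proj('top',q))
E
```

```text
gauge [ 0.6321 -0.0423 -0.2395] -13.721956829688514 [-0.6  0.   0.1 -0.3 -0.2  0.9 -0.6  0.6 -0.4 -0.9  0.6 -0.9 -0.8 -0.7]
tin [ 0.5646 -0.0196  0.109 ] [ 0.   0.1 -0.2 -0. ] gauge [-0.071   0.0061]
fin [0.5517 0.0457 0.0588] [-0.1 -0.3  0.3  0.1] gauge [-0.099   0.0664]
ptr [0.6469 0.0113 0.0451] [ 0.1  0.3 -0.3 -0.1] gauge [0.0016 0.0556]
fin single [-0.0994  0.066 ] [-0.0961  0.0639] tin [ 0.56517736 -0.01962429  0.108     ] [ 0.56440063 -0.02051938  0.108     ]
bar [ 0.0004 -0.001 ]
tray side [0.49306197 0.3319111  0.016     ]
[306.42666686 326.23167217] [244.51426398 253.19032025]
```

```bash
cat >> h.py <<'E'
def plan(pos=None,jaw=None):
    s=monitor.observe(); Rc=Ro.from_euler('xyz',s['tool_rot']); M=Rc.as_matrix()
    best=None
    if jaw is not None:
        for k in(0,np.pi):
            y=np.array([np.cos(jaw+k),np.sin(jaw+k),0]); x=np.array([0,0,-1.]); D=Ro.from_matrix(np.c_[x,y,np.cross(x,y)])
            w=(Rc.inv()*D).as_rotvec()
            if best is None or np.linalg.norm(w)<np.linalg.norm(best[0]): best=(w,D)
        print('rot units',(np.degrees(best[0])/6).round(3))
    D=best[1] if best else Rc
    print('t',s['clock'],'pos',s['position'].round(4),'F',s['force'].round(1),'w',round(float(s['grip_width']),4),'q1,q7',s['qpos'][[0,6]].round(2))
    if pos is not None: print('shift units (after rot)',(D.as_matrix().T@(np.array(pos)-s['position'])/.03).round(3))
    print((D.as_matrix()).round(2).tolist())
E
python3 -c "
from h import *
plan([.565,-.02,.245],np.pi/2-.2395)"
```

```text
rot units [5.216e+00 4.000e-03 9.000e-03]
t 0.1 pos [ 0.1886 -0.5956  0.2448] F [ 0.4 -0.1 -0.8] w 0.0851 q1,q7 [ 1.19 -0.11]
shift units (after rot) [-7.0000e-03 -2.1614e+01 -7.6370e+00]
[[-0.0, -0.24, -0.97], [0.0, -0.97, 0.24], [-1.0, 0.0, -0.0]]
```

Request:
arm_command(
  delta_pos=[
    [0,0,0],
    [0,0,0],
    [0,0,0],
    [0,0,0],
    [0,0,0],
    [0,0,0],
  ],
  rotation=[
    [0.87,0,0],
    [0.87,0,0],
    [0.87,0,0],
    [0.87,0,0],
    [0.87,0,0],
    [0.87,0,0],
  ],
  gripper=-1,
  grip_force=40,
)

```text
clock: 0.7
position: [0.188, -0.5946, 0.2427]
tool_rot: [-0.982, 1.566, 1.9]
force: [-0.3, -0.5, 0.5]
grip_width: 0.0855
```

Request:
arm_command(
  delta_pos=[
    [0,-0.94,-0.33],
    [0,-0.94,-0.33],
    [0,-0.94,-0.33],
    [0,-0.94,-0.33],
    [0,-0.94,-0.33],
    [0,-0.94,-0.33],
    [0,-0.94,-0.33],
    [0,-0.94,-0.33],
    [0,-0.94,-0.33],
    [0,-0.94,-0.33],
  ],
  rotation=[
    [0,0,0],
    [0,0,0],
    [0,0,0],
    [0,0,0],
    [0,0,0],
    [0,0,0],
    [0,0,0],
    [0,0,0],
    [0,0,0],
    [0,0,0],
  ],
)

```text
clock: 1.7
position: [0.3593, -0.3402, 0.2406]
tool_rot: [-0.622, 1.561, 2.25]
force: [0.4, -0.5, -0.3]
grip_width: 0.0856
```

```bash
python3 -c "
from h import *
plan([.565,-.02,.245],np.pi/2-.2395)"
```

```text
rot units [-0.287  0.076  0.056]
t 1.7 pos [ 0.3593 -0.3402  0.2406] F [ 0.4 -0.5 -0.3] w 0.0856 q1,q7 [ 0.62 -1.19]
shift units (after rot) [ -0.148 -11.994  -4.128]
[[-0.0, -0.24, -0.97], [0.0, -0.97, 0.24], [-1.0, 0.0, -0.0]]
```

Request:
arm_command(
  delta_pos=[
    [0,-0.94,-0.33],
    [0,-0.94,-0.33],
    [0,-0.94,-0.33],
    [0,-0.94,-0.33],
    [0,-0.94,-0.33],
    [0,-0.94,-0.33],
    [0,-0.94,-0.33],
    [0,-0.94,-0.33],
    [0,-0.94,-0.33],
    [0,-0.94,-0.33],
  ],
  rotation=[
    [-0.2,0,0],
    [-0.1,0,0],
    [0,0,0],
    [0,0,0],
    [0,0,0],
    [0,0,0],
    [0,0,0],
    [0,0,0],
    [0,0,0],
    [0,0,0],
  ],
)

```text
clock: 2.7
position: [0.5272, -0.0782, 0.2401]
tool_rot: [-0.497, 1.558, 2.407]
force: [0.3, -0.2, 0.5]
grip_width: 0.0855
```

```bash
python3 -c "
from h import *
plan([.565,-.02,.245],np.pi/2-.2395)"
```

```text
rot units [0.026 0.106 0.057]
t 2.7 pos [ 0.5272 -0.0782  0.2401] F [ 0.3 -0.2  0.5] w 0.0855 q1,q7 [ 0.11 -1.8 ]
shift units (after rot) [-0.162 -2.183 -0.765]
[[-0.0, -0.24, -0.97], [0.0, -0.97, 0.24], [-1.0, 0.0, -0.0]]
```

Request:
arm_command(
  delta_pos=[
    [0,-0.9,-0.3],
    [0,-0.8,-0.3],
    [0,-0.4,-0.15],
    [0,0,0],
  ],
  rotation=[
    [0,0.1,0.05],
    [0,0,0],
    [0,0,0],
    [0,0,0],
  ],
)

```text
clock: 3.1
position: [0.5658, -0.016, 0.239]
tool_rot: [-0.606, 1.568, 2.303]
force: [-0.0, 0.0, 0.5]
grip_width: 0.086
```

```bash
python3 -c "
from h import *
plan([.565,-.02,.080],np.pi/2-.2395)"
```

```text
rot units [0.071 0.02  0.013]
t 3.1 pos [ 0.5658 -0.016   0.239 ] F [-0.   0.   0.5] w 0.086 q1,q7 [ 0.   -1.93]
shift units (after rot) [ 5.301  0.134 -0.006]
[[-0.0, -0.24, -0.97], [0.0, -0.97, 0.24], [-1.0, 0.0, -0.0]]
```

Request:
arm_command(
  delta_pos=[
    [0.8,0.15,0],
    [0.8,0,0],
    [0.8,0,0],
    [0.6,0,0],
    [0,0,0],
  ],
  rotation=[
    [0.07,0,0],
    [0,0,0],
    [0,0,0],
    [0,0,0],
    [0,0,0],
  ],
)

```text
clock: 3.6
position: [0.5622, -0.0269, 0.1465]
tool_rot: [0.574, 1.569, -2.812]
force: [-0.4, 0.1, -0.2]
grip_width: 0.0854
```

```bash
python3 -c "
from h import *
plan([.565,-.02,.080],np.pi/2-.2395)
crop('side',260,120,130,130,4.6,'c.png')"
```

```text
rot units [-0.049  0.018 -0.011]
t 3.6 pos [ 0.5622 -0.0269  0.1465] F [-0.4  0.1 -0.2] w 0.0854 q1,q7 [ 0.01 -1.94]
shift units (after rot) [ 2.218 -0.245 -0.037]
[[-0.0, -0.24, -0.97], [0.0, -0.97, 0.24], [-1.0, 0.0, -0.0]]
```

View pics/c.png

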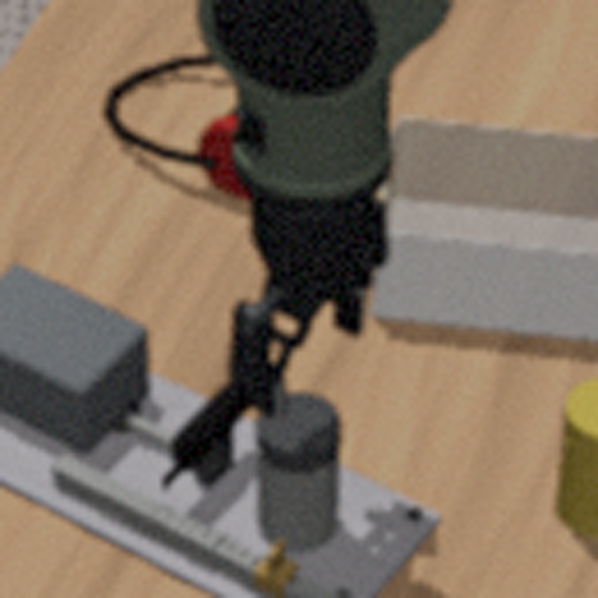

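The fingers straddle the tin, with the near finger at about (270,370) and the far one at (350,315). I'll go down.

Request:
arm_command(
  delta_pos=[
    [0.5,-0.2,0],
    [0.6,0,0],
    [0.6,0,0],
    [0.5,0,0],
    [0,0,0],
  ],
  rotation=[
    [0,0,0],
    [0,0,0],
    [0,0,0],
    [0,0,0],
    [0,0,0],
  ],
)

```text
clock: 4.15
position: [0.5661, -0.0225, 0.0829]
tool_rot: [-3.119, 1.565, -0.224]
force: [-0.0, -0.4, 0.2]
grip_width: 0.0856
```

```bash
python3 -c "
from h import *
plan([.565,-.02,.080],np.pi/2-.2395)"
```

```text
rot units [-0.073 -0.053  0.001]
t 4.15 pos [ 0.5661 -0.0225  0.0829] F [-0.  -0.4  0.2] w 0.0856 q1,q7 [-0.01 -1.97]
shift units (after rot) [ 0.097 -0.072  0.057]
[[-0.0, -0.24, -0.97], [0.0, -0.97, 0.24], [-1.0, 0.0, -0.0]]
```

Request:
arm_command(
  delta_pos=[
    [0,-0.05,0],
    [0,0,0],
    [0,0,0],
    [0,0,0],
    [0,0,0],
    [0,0,0],
    [0,0,0],
    [0,0,0],
  ],
  rotation=[
    [0,0,0],
    [0,0,0],
    [0,0,0],
    [0,0,0],
    [0,0,0],
    [0,0,0],
    [0,0,0],
    [0,0,0],
  ],
  gripper=1,
  grip_force=40,
)

```text
clock: 4.95
position: [0.5678, -0.0211, 0.0863]
tool_rot: [-3.028, 1.562, -0.134]
force: [0.2, -0.9, -1.7]
grip_width: 0.056
```

Request:
arm_command(
  delta_pos=[
    [-0.3,0,0],
    [-0.7,0,0],
    [-0.9,0,0],
    [-0.9,0,0],
    [-0.6,0,0],
    [0,0,0],
  ],
  rotation=[
    [0,0,0],
    [0,0,0],
    [0,0,0],
    [0,0,0],
    [0,0,0],
    [0,0,0],
  ],
)

```text
clock: 5.55
position: [0.5663, -0.0209, 0.1942]
tool_rot: [-3.038, 1.563, -0.144]
force: [0.4, 0.0, -3.0]
grip_width: 0.0556
```

```bash
python3 -c "
from h import *
plan([.495,.322,.165],np.pi/2-.2395)
plan([.495,.322,.165],np.pi/2+.2)"
```

```text
rot units [-0.077 -0.078  0.008]
t 5.55 pos [ 0.5663 -0.0209  0.1942] F [ 0.4  0.  -3. ] w 0.0556 q1,q7 [ 0.   -1.94]
shift units (after rot) [  0.974 -10.542   5.019]
[[-0.0, -0.24, -0.97], [0.0, -0.97, 0.24], [-1.0, 0.0, -0.0]]
rot units [-4.274 -0.078 -0.009]
t 5.55 pos [ 0.5663 -0.0209  0.1942] F [ 0.4  0.  -3. ] w 0.0556 q1,q7 [ 0.   -1.94]
shift units (after rot) [  0.974 -11.676   0.057]
[[-0.0, 0.2, -0.98], [0.0, -0.98, -0.2], [-1.0, 0.0, -0.0]]
```

Request:
arm_command(
  delta_pos=[
    [0,0,0],
    [0,0,0],
    [0,0,0],
    [0,0,0],
    [0,0,0],
    [0,-0.5,0],
    [0,-0.9,0],
    [0,-0.9,0],
    [0,-0.9,0],
    [0,-0.9,0],
  ],
  rotation=[
    [-0.86,0,0],
    [-0.86,0,0],
    [-0.86,0,0],
    [-0.86,0,0],
    [-0.86,0,0],
    [0,0,0],
    [0,0,0],
    [0,0,0],
    [0,0,0],
    [0,0,0],
  ],
)

```text
clock: 6.55
position: [0.5358, 0.1017, 0.1893]
tool_rot: [2.329, 1.567, -0.605]
force: [-0.0, 0.5, -2.3]
grip_width: 0.0557
```

Request:
arm_command(
  delta_pos=[
    [0,-0.9,0],
    [0,-0.9,0],
    [0,-0.9,0],
    [0,-0.9,0],
    [0,-0.9,0],
    [0,-0.9,0],
    [0,0,0],
  ],
  rotation=[
    [0,0,0],
    [0,0,0],
    [0,0,0],
    [0,0,0],
    [0,0,0],
    [0,0,0],
    [0,0,0],
  ],
)

```text
clock: 7.25
position: [0.4942, 0.2759, 0.1858]
tool_rot: [-0.205, 1.568, 3.138]
force: [0.4, -0.3, -1.9]
grip_width: 0.0555
```

```bash
python3 -c "
from h import *
plan([.495,.322,.165],np.pi/2+.2)"
```

```text
rot units [0.015 0.023 0.005]
t 7.25 pos [0.4942 0.2759 0.1858] F [ 0.4 -0.3 -1.9] w 0.0555 q1,q7 [-0.43 -2.13]
shift units (after rot) [ 0.693 -1.502 -0.332]
[[-0.0, 0.2, -0.98], [0.0, -0.98, -0.2], [-1.0, 0.0, -0.0]]
```

Request:
arm_command(
  delta_pos=[
    [0.5,-0.8,-0.2],
    [0.5,-0.7,-0.1],
    [0.5,0,0],
    [0.5,0,0],
    [0,0,0],
  ],
  rotation=[
    [0,0,0],
    [0,0,0],
    [0,0,0],
    [0,0,0],
    [0,0,0],
  ],
)

```text
clock: 7.75
position: [0.49, 0.3259, 0.1219]
tool_rot: [-0.061, 1.566, -3.006]
force: [-1.5, -0.9, -1.4]
grip_width: 0.056
```

```bash
python3 -c "
from h import *
plan([.495,.322,.083],np.pi/2+.2)
crop('side',220,230,160,150,4,'d.png')"
```

```text
rot units [-0.035  0.045  0.003]
t 7.75 pos [0.49   0.3259 0.1219] F [-1.5 -0.9 -1.4] w 0.056 q1,q7 [-0.52 -2.23]
shift units (after rot) [ 1.297  0.159 -0.137]
[[-0.0, 0.2, -0.98], [0.0, -0.98, -0.2], [-1.0, 0.0, -0.0]]
```

View pics/d.png

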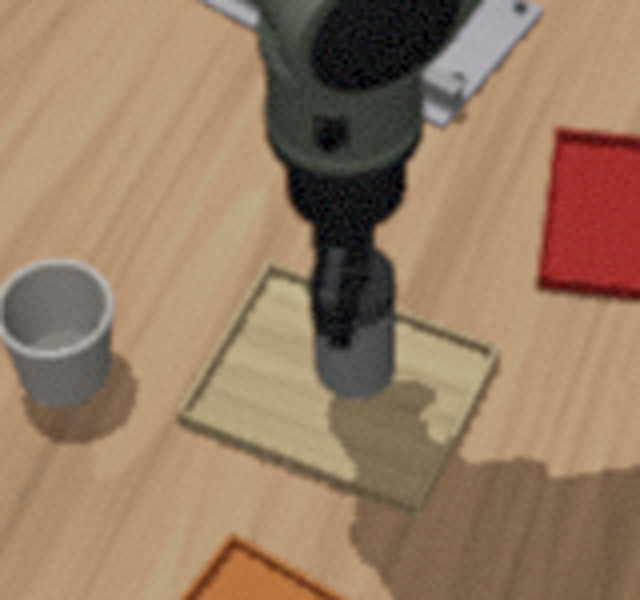

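The tin hangs above the tray. The tray corners in the crop, (270,268), (498,350), (418,512) and (182,420), agree with the centre I found. I'll lower it.

Request:
arm_command(
  delta_pos=[
    [0.5,0.15,-0.15],
    [0.35,0,0],
    [0.2,0,0],
    [0.05,0,0],
    [0,0,0],
  ],
  rotation=[
    [0,0.04,0],
    [0,0,0],
    [0,0,0],
    [0,0,0],
    [0,0,0],
  ],
)

```text
clock: 8.3
position: [0.4962, 0.3231, 0.0915]
tool_rot: [-2.558, 1.567, 0.776]
force: [-0.4, 0.4, -2.0]
grip_width: 0.0557
```

```bash
python3 -c "
from h import *
plan([.495,.322,.083],np.pi/2+.2)"
```

```text
rot units [-0.066 -0.028  0.018]
t 8.3 pos [0.4962 0.3231 0.0915] F [-0.4  0.4 -2. ] w 0.0557 q1,q7 [-0.52 -2.24]
shift units (after rot) [0.283 0.028 0.046]
[[-0.0, 0.2, -0.98], [0.0, -0.98, -0.2], [-1.0, 0.0, -0.0]]
```

Request:
arm_command(
  delta_pos=[
    [0.15,0,0],
    [0.1,0,0],
    [0.05,0,0],
    [0,0,0],
  ],
  rotation=[
    [0,0,0],
    [0,0,0],
    [0,0,0],
    [0,0,0],
  ],
)

```text
clock: 8.7
position: [0.4965, 0.3236, 0.0829]
tool_rot: [-2.586, 1.566, 0.748]
force: [0.4, 0.0, -1.8]
grip_width: 0.0562
```

Request:
arm_command(
  delta_pos=[
    [0.08,0,0],
    [0.05,0,0],
    [0,0,0],
  ],
  rotation=[
    [0,0,0],
    [0,0,0],
    [0,0,0],
  ],
)

```text
clock: 9.0
position: [0.4978, 0.3247, 0.0808]
tool_rot: [-2.651, 1.562, 0.684]
force: [-0.2, 0.3, -1.8]
grip_width: 0.0559
```

Request:
arm_command(
  delta_pos=[
    [0.1,0,0],
    [0.05,0,0],
    [0,0,0],
  ],
  rotation=[
    [0,0,0],
    [0,0,0],
    [0,0,0],
  ],
)

```text
clock: 9.3
position: [0.4994, 0.3273, 0.08]
tool_rot: [-2.634, 1.555, 0.701]
force: [0.2, -0.1, -2.1]
grip_width: 0.0558
```

Request:
arm_command(
  delta_pos=[
    [0.15,0.05,0],
    [0.1,0,0],
    [0,0,0],
  ],
  rotation=[
    [0,0,0],
    [0,0,0],
    [0,0,0],
  ],
)

```text
clock: 9.6
position: [0.5019, 0.3305, 0.078]
tool_rot: [-2.583, 1.544, 0.753]
force: [0.4, 0.1, -1.8]
grip_width: 0.0561
```

```bash
python3 -c "
from h import *
plan([.495,.322,.083],np.pi/2+.2)
print(monitor.observe()['force'],monitor.observe()['moment'])
crop('side',240,250,120,120,5,'e.png')"
```

```text
rot units [-0.047 -0.214  0.133]
t 9.6 pos [0.5019 0.3305 0.078 ] F [ 0.4  0.1 -1.8] w 0.0561 q1,q7 [-0.53 -2.25]
shift units (after rot) [-0.167  0.232  0.282]
[[-0.0, 0.2, -0.98], [0.0, -0.98, -0.2], [-1.0, 0.0, -0.0]]
[ 0.40824532  0.11601639 -1.75869446] [-0.05943436  0.00633604 -0.00700416]
```

View pics/e.png

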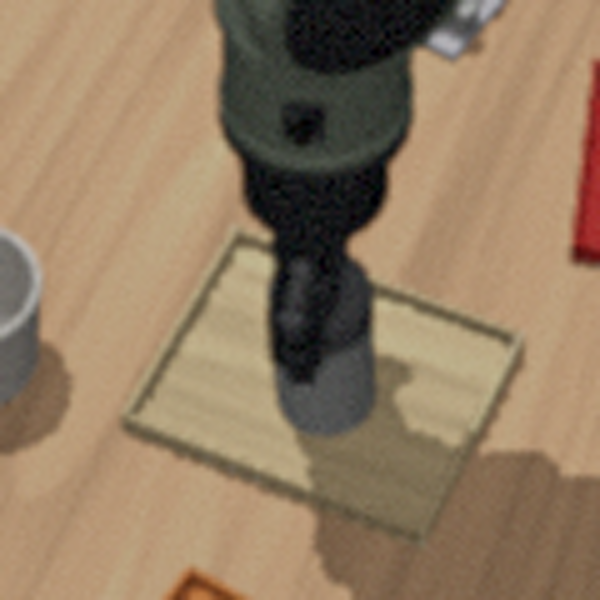

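The tin is over the tray floor, with its lower rim at about (325,435) in the crop. The tool is tilting slightly, so I'll check the joints.

```bash
python3 -c "
from h import *
s=monitor.observe();print(s['qpos'].round(3),s['joint_efforts'].round(1),s['position'],s['force'].round(2))
t=np.linspace(0,6.28,80);M=Ro.from_euler('xyz',s['tool_rot']).as_matrix();print(M.round(3))
for z in(.0,.004,.01,.02,.03):
  q=np.array([proj('side',[s['position'][0]+.0285*np.cos(a),s['position'][1]+.0285*np.sin(a),z]) for a in t]); i=q[:,1].argmax(); print(z,((q[i]-[240,250])*5).round(1))
"
```

```text
[-0.533  0.696 -0.212  1.799  0.225  0.643 -2.25 ] [  0.3 -98.4  -2.  -26.3   0.    0.1  -0. ] [0.50187638 0.33055543 0.07786201] [-0.12 -0.1  -2.47]
[[ 0.019  0.194 -0.981]
 [ 0.018 -0.981 -0.194]
 [-1.    -0.014 -0.022]]
0.0 [311.6 442.4]
0.004 [311.4 438.4]
0.01 [311.2 432.5]
0.02 [310.9 422.5]
0.03 [310.6 412.4]
```

Request:
arm_command(
  delta_pos=[
    [0,0.1,0.1],
    [0,0.1,0.1],
    [0,0,0],
    [0,0,0],
  ],
  rotation=[
    [0,-0.2,0.13],
    [0,0,0],
    [0,0,0],
    [0,0,0],
  ],
)

```text
clock: 10.05
position: [0.4976, 0.3237, 0.0776]
tool_rot: [-2.629, 1.567, 0.707]
force: [0.7, 1.2, 5.2]
grip_width: 0.0559
```

```bash
python3 -c "
from h import *
plan([.495,.322,.076],np.pi/2+.2)"
```

```text
rot units [-0.048 -0.035  0.02 ]
t 10.05 pos [0.4976 0.3237 0.0776] F [0.7 1.2 5.2] w 0.0559 q1,q7 [-0.53 -2.24]
shift units (after rot) [0.053 0.039 0.098]
[[-0.0, 0.2, -0.98], [0.0, -0.98, -0.2], [-1.0, 0.0, -0.0]]
```

The force is now upward and the tool is level, so the tin is on the floor. I'll release it.

Request:
arm_command(
  delta_pos=[
    [0,0,0],
    [0,0,0],
    [0,0,0],
    [0,0,0],
    [0,0,0],
    [0,0,0],
    [0,0,0],
  ],
  rotation=[
    [0,0,0],
    [0,0,0],
    [0,0,0],
    [0,0,0],
    [0,0,0],
    [0,0,0],
    [0,0,0],
  ],
  gripper=-1,
)

```text
clock: 10.75
position: [0.497, 0.3229, 0.0766]
tool_rot: [-2.633, 1.568, 0.703]
force: [-0.7, -0.4, 0.1]
grip_width: 0.0855
```

Request:
arm_command(
  delta_pos=[
    [-0.4,0,0],
    [-0.6,0,0],
    [-0.8,0,0],
    [-0.9,0,0],
    [-0.9,0,0],
    [-0.4,0,0],
    [0,0,0],
  ],
  rotation=[
    [0,0,0],
    [0,0,0],
    [0,0,0],
    [0,0,0],
    [0,0,0],
    [0,0,0],
    [0,0,0],
  ],
)

```text
clock: 11.45
position: [0.4964, 0.3227, 0.2053]
tool_rot: [-2.588, 1.567, 0.748]
force: [-0.0, -0.8, -0.1]
grip_width: 0.0851
```

```bash
python3 -c "
from h import *
g=np.load('g.npy')
plan([g[0],g[1],.2],-.2395)
plan([g[0],g[1],.2],g[2]+.7)
a=optics.grab_frame('side')[250:370,240:360,::-1];b=optics.grab_frame('top')[205:295,200:290,::-1]
cv2.imwrite('pics/f.png',np.hstack([cv2.resize(a,(400,400)),cv2.resize(b,(400,400))]))"
```

```text
rot units [-1.0849e+01 -4.1000e-02 -1.0000e-03]
t 11.45 pos [0.4964 0.3227 0.2053] F [-0.  -0.8 -0.1] w 0.0851 q1,q7 [-0.5  -2.19]
shift units (after rot) [ 0.176  7.282 10.746]
[[0.0, 0.97, -0.24], [0.0, -0.24, -0.97], [-1.0, 0.0, -0.0]]
rot units [12.467 -0.015  0.039]
t 11.45 pos [0.4964 0.3227 0.2053] F [-0.  -0.8 -0.1] w 0.0851 q1,q7 [-0.5  -2.19]
shift units (after rot) [  0.176   1.354 -12.91 ]
[[0.0, -0.9, -0.44], [0.0, -0.44, 0.9], [-1.0, 0.0, -0.0]]
```

View pics/f.png

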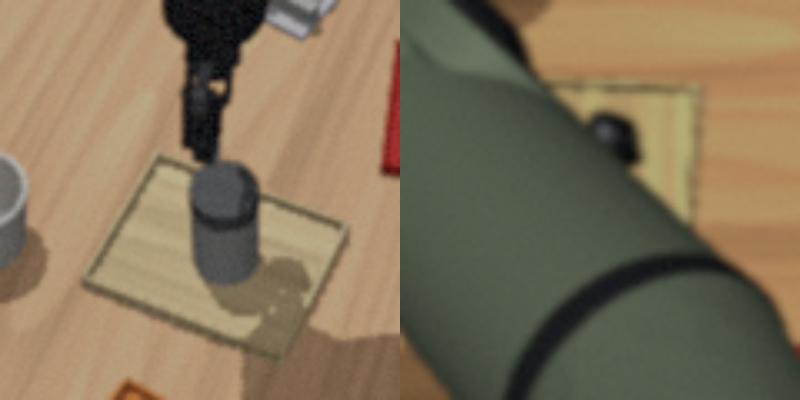

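The tin stands upright, released, well inside the tray. On to the handle.

Request:
arm_command(
  delta_pos=[
    [0,0,0],
    [0,0,0],
    [0,0,0],
    [0,0,0],
    [0,0,0],
    [0,0,0],
    [0,0,0],
    [0,0,0],
    [0,0,0],
    [0,0,0],
  ],
  rotation=[
    [-1,0,0],
    [-1,0,0],
    [-1,0,0],
    [-1,0,0],
    [-1,0,0],
    [-1,0,0],
    [-1,0,0],
    [-1,0,0],
    [-1,0,0],
    [-1,0,0],
  ],
)

```text
clock: 12.55
position: [0.4902, 0.3193, 0.1882]
tool_rot: [-0.798, 1.551, -2.654]
force: [-0.5, 1.1, -0.3]
grip_width: 0.0851
```

Request:
arm_command(
  delta_pos=[
    [0,0.55,0.8],
    [0,0.55,0.8],
    [0,0.55,0.8],
    [0,0.55,0.8],
    [0,0.55,0.8],
    [0,0.55,0.8],
    [0,0.55,0.8],
    [0,0.55,0.8],
    [0,0.55,0.8],
    [0,0.55,0.8],
  ],
  rotation=[
    [-0.5,0,0],
    [-0.3,0,0],
    [0,0,0],
    [0,0,0],
    [0,0,0],
    [0,0,0],
    [0,0,0],
    [0,0,0],
    [0,0,0],
    [0,0,0],
  ],
)

```text
clock: 13.55
position: [0.599, 0.0439, 0.1722]
tool_rot: [-1.145, 1.529, -2.9]
force: [0.2, -0.1, -0.1]
grip_width: 0.0854
```

```bash
python3 -c "
from h import *
g=np.load('g.npy')
plan([g[0],g[1],.2],-.2395)"
```

```text
rot units [0.533 0.174 0.357]
t 13.55 pos [0.599  0.0439 0.1722] F [ 0.2 -0.1 -0.1] w 0.0854 q1,q7 [ 0.17 -0.65]
shift units (after rot) [-0.927  1.755  2.529]
[[0.0, 0.97, -0.24], [0.0, -0.24, -0.97], [-1.0, 0.0, -0.0]]
```

Request:
arm_command(
  delta_pos=[
    [0,0.5,0.8],
    [0,0.5,0.8],
    [0,0.5,0.7],
    [0,0.2,0.2],
    [0,0,0],
  ],
  rotation=[
    [0.3,0.17,0.35],
    [0.2,0,0],
    [0,0,0],
    [0,0,0],
    [0,0,0],
  ],
)

```text
clock: 14.05
position: [0.6315, -0.048, 0.1635]
tool_rot: [-1.424, 1.561, 3.046]
force: [-0.1, -0.1, -0.1]
grip_width: 0.0857
```

```bash
python3 -c "
from h import *
g=np.load('g.npy')
plan([g[0],g[1],.12],-.2395)"
```

```text
rot units [-0.027  0.014  0.096]
t 14.05 pos [ 0.6315 -0.048   0.1635] F [-0.1 -0.1 -0.1] w 0.0857 q1,q7 [ 0.29 -0.55]
shift units (after rot) [ 1.45  -0.025 -0.188]
[[0.0, 0.97, -0.24], [0.0, -0.24, -0.97], [-1.0, 0.0, -0.0]]
```

Request:
arm_command(
  delta_pos=[
    [0.6,0,-0.15],
    [0.7,0,0],
    [0.6,0,0],
    [0,0,0],
  ],
  rotation=[
    [0,0,0.1],
    [0,0,0],
    [0,0,0],
    [0,0,0],
  ],
)

```text
clock: 14.45
position: [0.6303, -0.0381, 0.1024]
tool_rot: [-1.802, 1.568, 2.673]
force: [0.2, 0.1, 0.3]
grip_width: 0.0852
```

```bash
python3 -c "
from h import *
g=np.load('g.npy')
plan([g[0],g[1],.06],-.2395)"
```

```text
rot units [ 0.016 -0.007  0.03 ]
t 14.45 pos [ 0.6303 -0.0381  0.1024] F [0.2 0.1 0.3] w 0.0852 q1,q7 [ 0.26 -0.6 ]
shift units (after rot) [1.414 0.094 0.124]
[[0.0, 0.97, -0.24], [0.0, -0.24, -0.97], [-1.0, 0.0, -0.0]]
```

Request:
arm_command(
  delta_pos=[
    [0.4,0.09,0.1],
    [0.5,0,0],
    [0.45,0,0],
    [0,0,0],
  ],
  rotation=[
    [0,0,0],
    [0,0,0],
    [0,0,0],
    [0,0,0],
  ],
)

```text
clock: 14.85
position: [0.6321, -0.0396, 0.0595]
tool_rot: [-2.078, 1.567, 2.399]
force: [0.2, 0.2, 0.8]
grip_width: 0.0853
```

```bash
python3 -c "
from h import *
g=np.load('g.npy')
plan([g[0],g[1],.06],-.2395)"
```

```text
rot units [ 0.037 -0.017  0.03 ]
t 14.85 pos [ 0.6321 -0.0396  0.0595] F [0.2 0.2 0.8] w 0.0853 q1,q7 [ 0.25 -0.62]
shift units (after rot) [-0.017  0.022  0.088]
[[0.0, 0.97, -0.24], [0.0, -0.24, -0.97], [-1.0, 0.0, -0.0]]
```

Request:
arm_command(
  delta_pos=[
    [0,0,0],
    [0,0,0],
    [0,0,0],
    [0,0,0],
    [0,0,0],
    [0,0,0],
    [0,0,0],
    [0,0,0],
    [0,0,0],
    [0,0,0],
  ],
  rotation=[
    [0,0,0],
    [0,0,0],
    [0,0,0],
    [0,0,0],
    [0,0,0],
    [0,0,0],
    [0,0,0],
    [0,0,0],
    [0,0,0],
    [0,0,0],
  ],
  gripper=1,
  grip_force=60,
)

```text
clock: 15.85
position: [0.6335, -0.0397, 0.0609]
tool_rot: [-3.067, 1.568, 1.409]
force: [2.3, -0.1, -3.4]
grip_width: 0.0151
```

```bash
python3 -c "
from h import *
g=np.load('g.npy')
plan([g[0],g[1],.06],-.2395)
print(monitor.observe()['force'])
a=optics.grab_frame('side')[172:262,230:350,::-1];cv2.imwrite('pics/home.png',cv2.resize(a,None,fx=6,fy=6,interpolation=cv2.INTER_CUBIC))"
```

```text
rot units [ 0.026 -0.026  0.002]
t 15.85 pos [ 0.6335 -0.0397  0.0609] F [ 2.3 -0.1 -3.4] w 0.0151 q1,q7 [ 0.25 -0.62]
shift units (after rot) [ 0.031 -0.023  0.096]
[[0.0, 0.97, -0.24], [0.0, -0.24, -0.97], [-1.0, 0.0, -0.0]]
[ 2.34309577 -0.13310637 -3.43506836]
```

Request:
arm_command(
  delta_pos=[
    [0,-0.3,0],
    [0,-0.4,0],
    [0,-0.4,0],
    [0,-0.4,0],
    [0,-0.4,0],
    [0,-0.4,0],
    [0,-0.3,0],
    [0,-0.2,0],
    [0,0,0],
  ],
  rotation=[
    [0,0,0],
    [0,0,0],
    [0,0,0],
    [0,0,0],
    [0,0,0],
    [0,0,0],
    [0,0,0],
    [0,0,0],
    [0,0,0],
  ],
)

```text
clock: 16.8
position: [0.5537, -0.0199, 0.061]
tool_rot: [2.11, 1.558, 0.301]
force: [11.3, -1.8, -14.7]
grip_width: 0.0149
```

```bash
python3 -c "
from h import *
g=np.load('g.npy')
u=np.array([np.cos(g[2]),np.sin(g[2])]);s=monitor.observe();print('gx',u@(s['position'][:2]-[.6335,-.0397]))
t=g[:2]-.0975*u
plan([*t,.061],-.2395)
a=optics.grab_frame('side')[192:262,290:370,::-1];cv2.imwrite('pics/p1.png',cv2.resize(a,None,fx=8,fy=8,interpolation=cv2.INTER_CUBIC))"
```

```text
gx -0.08221884166096619
rot units [ 0.019 -0.065 -0.108]
t 16.8 pos [ 0.5537 -0.0199  0.061 ] F [ 11.3  -1.8 -14.7] w 0.0149 q1,q7 [ 0.23 -0.72]
shift units (after rot) [ 0.001 -0.534  0.105]
[[0.0, 0.97, -0.24], [0.0, -0.24, -0.97], [-1.0, 0.0, -0.0]]
```

View pics/p1.png

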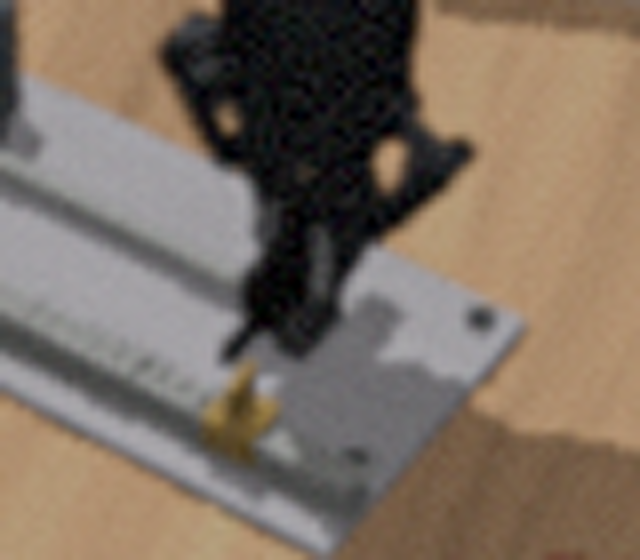

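The pointer tip is at about (230,355) in the crop and the top of the brass fin at about (245,370), so there is still some travel left.

```bash
python3 -c "
from h import *
g=np.load('g.npy')
c,s=np.cos(g[2]),np.sin(g[2])
W=lambda x,y,z:[g[0]+c*x-s*y,g[1]+s*x+c*y,z]
k=lambda x,y,z:((proj('side',W(x,y,z))-[290,192])*8).round(0)
def G(u,v,z): X=unp('side',290+u/8,192+v/8,z); d=X[:2]-g[:2]; return np.array([c*d[0]+s*d[1],-s*d[0]+c*d[1]]).round(4)
print('expect ptr tip',k(-.0822,.058,.055),'bar end',k(-.0822,.04,.075))
for x in(-.09,-.095,-.1): print(x,'fin inner/outer',k(x,.0605,.055),k(x,.077,.055),k(x,.055,.042))
print('meas ptr',G(230,355,.053),'fin',G(247,367,.055))
im=optics.grab_frame('side')[192:262,290:370].astype(int)
m=(im[:,:,0]-im[:,:,2]>40)&(im[:,:,0]>90)
for r in range(42,60): print(r,''.join('#' if q else '.' for q in m[r,20:40]), ''.join('%4d'%q for q in im[r,22:38,:].sum(1)))
"
```

```text
expect ptr tip [225. 342.] bar end [252. 277.]
-0.09 fin inner/outer [239. 354.] [214. 381.] [247. 368.]
-0.095 fin inner/outer [250. 360.] [225. 387.] [258. 374.]
-0.1 fin inner/outer [261. 365.] [236. 393.] [269. 379.]
meas ptr [-0.0865  0.0612] fin [-0.0961  0.0641]
42 ....................  488 490 493 489 491 430 310 124  88 202 279 245 168  91 106  84
43 ....................  492 492 486 496 482 347 154  85 187 281 321 291 214 138  85  65
44 ....................  492 487 482 495 480 327 127 187 288 337 342 329 290 236 184 166
45 ....................  467 494 489 497 473 368 295 308 346 348 329 330 330 320 293 284
46 ..........##........  466 478 486 499 481 480 443 403 343 308 343 379 367 345 338 329
47 .........##.........  427 430 463 485 497 486 465 385 304 297 445 480 439 371 326 326
48 .........##.........  400 405 437 456 450 448 384 320 214 270 452 476 419 350 335 320
49 ........##..........  420 436 411 385 398 384 288 210 159 235 397 414 363 328 322 324
50 ......###..####.....  381 421 393 356 358 343 244 151 144 227 347 377 360 328 327 337
51 ......###..####.....  262 324 349 372 384 343 246 185 192 252 304 340 317 319 335 318
52 .....####.####......  240 234 270 299 326 329 228 177 236 273 314 292 296 307 334 335
53 ......#######.......  236 209 237 212 248 259 225 230 256 266 286 270 337 340 326 322
54 .......#.###........  269 235 226 191 184 205 196 206 231 254 276 325 399 416 348 306
55 ....................  392 288 239 207 211 162 198 194 196 228 338 412 446 450 372 306
56 ....................  464 398 319 269 223 218 207 174 187 209 266 326 403 443 410 344
57 ....................  497 487 453 382 298 255 224 219 191 183 228 249 283 350 348 323
58 ....................  491 498 506 470 355 317 289 261 244 196 233 213 230 251 269 275
59 ....................  416 465 495 487 413 350 328 298 283 259 242 225 221 230 227 239
```

Request:
arm_command(
  delta_pos=[
    [0,-0.25,0.05],
    [0,-0.2,0.05],
    [0,-0.05,0],
    [0,0,0],
  ],
  rotation=[
    [0,-0.06,-0.1],
    [0,0,0],
    [0,0,0],
    [0,0,0],
  ],
)

```text
clock: 17.3
position: [0.5432, -0.0173, 0.061]
tool_rot: [2.2, 1.559, 0.393]
force: [12.9, -2.5, -13.9]
grip_width: 0.015
```

```bash
python3 -c "
from h import *
g=np.load('g.npy')
u=np.array([np.cos(g[2]),np.sin(g[2])]);s=monitor.observe();print('gx',u@(s['position'][:2]-[.6335,-.0397]))
plan(None,-.2395)
a=optics.grab_frame('side')[215:255,300:350,::-1];b=optics.grab_frame('top')[205:255,315:365,::-1]
cv2.imwrite('pics/p2.png',np.hstack([cv2.resize(a,(500,400),interpolation=cv2.INTER_CUBIC),cv2.resize(b,(300,400),interpolation=cv2.INTER_CUBIC)]))"
```

```text
gx -0.09307097459509811
rot units [ 0.029 -0.068 -0.092]
t 17.3 pos [ 0.5432 -0.0173  0.061 ] F [ 12.9  -2.5 -13.9] w 0.015 q1,q7 [ 0.22 -0.73]
[[0.0, 0.97, -0.24], [0.0, -0.24, -0.97], [-1.0, 0.0, -0.0]]
```

View pics/p2.png

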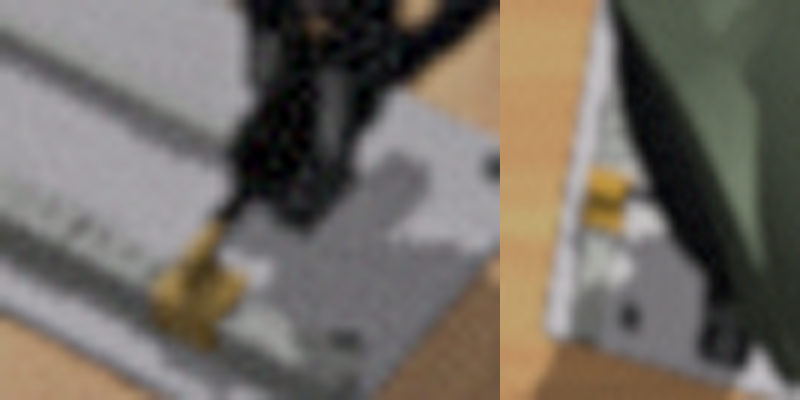

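The side view shows the pointer tip at (220,222) nearly in line with the fin at (205,245). About 3 mm more is needed.

Request:
arm_command(
  delta_pos=[
    [0,-0.13,0.03],
    [0,-0.03,0],
    [0,0,0],
  ],
  rotation=[
    [0,-0.05,-0.1],
    [0,0,0],
    [0,0,0],
  ],
)

```text
clock: 17.7
position: [0.5417, -0.0169, 0.061]
tool_rot: [2.308, 1.563, 0.5]
force: [12.3, -2.8, -14.6]
grip_width: 0.0151
```

```bash
python3 -c "
from h import *
g=np.load('g.npy')
u=np.array([np.cos(g[2]),np.sin(g[2])]);s=monitor.observe();print('gx',u@(s['position'][:2]-[.6335,-.0397]))
plan(None,-.2395)
c,s=u
W=lambda x,y,z:[g[0]+c*x-s*y,g[1]+s*x+c*y,z]
print('y dir top',proj('top',W(-.095,.066,.055)),proj('top',W(-.095,.05,.055)),'x',proj('top',W(-.105,.066,.055)))
im=np.mean([optics.grab_frame('top')[222:238,324:342].astype(float) for _ in range(3)],0)
print('cols',list(range(324,342)))
for r in range(16): print(222+r,''.join('%4d'%q for q in im[r].sum(1)),' |',''.join('%4d'%q for q in im[r,:,0]-im[r,:,2]))
im=np.mean([optics.grab_frame('side')[215:255,300:350] for _ in range(3)],0)[:,:,::-1].astype(np.uint8)
cv2.imwrite('pics/p3.png',cv2.resize(im,None,fx=12,fy=12,interpolation=cv2.INTER_CUBIC))"
```

```text
gx -0.09453498447568058
rot units [ 0.024 -0.048 -0.053]
t 17.7 pos [ 0.5417 -0.0169  0.061 ] F [ 12.3  -2.8 -14.6] w 0.0151 q1,q7 [ 0.22 -0.73]
[[0.0, 0.97, -0.24], [0.0, -0.24, -0.97], [-1.0, 0.0, -0.0]]
y dir top [332.75913792 229.01780222] [338.01228809 230.13911179] x [332.05820623 232.26345509]
cols [324, 325, 326, 327, 328, 329, 330, 331, 332, 333, 334, 335, 336, 337, 338, 339, 340, 341]
222  439 434 449 494 541 565 544 478 454 469 455 388 271 130  41  41  47  53  |   91  91  71  32   6   0   1   0   2   4   2   2   2   0   0  -2  -2  -1
223  436 426 433 494 552 564 531 475 457 471 479 448 350 204  79  34  37  53  |   92  89  62  23   2  -1   0   1   2   2   3   2   2   1   0  -2  -2  -2
224  432 421 426 489 550 549 499 456 453 454 464 458 406 282 141  50  35  47  |   94  85  53  15   2   3   5   4   3   2   2   2   1   0   0   0  -3  -2
225  437 428 442 501 549 530 473 451 465 470 479 494 476 381 222  80  31  33  |   92  82  45  11   5  17  30  31  24  20  15   9   7   2   1   0  -2  -2
226  441 442 470 522 546 513 455 437 443 455 471 494 504 447 304 148  47  37  |   87  74  
[... 1045 characters left out ...]
 537 496 404  |   50  16   1   0  15  31  43  52  61  65  60  37  14   3   1   2   2   1
234  450 479 467 396 359 394 414 403 393 392 407 467 513 518 481 442 417 379  |   44  13   0  -2   1   4   6   9  14  20  24  16   6   2   1   1   0   0
235  470 499 472 397 369 427 473 476 457 411 378 392 417 412 386 365 359 357  |   37   9   0  -1   1   2   2   2   2   3   3   2   0   0   0   0   0  -1
236  489 536 520 441 397 441 489 505 492 441 408 405 385 362 351 348 353 357  |   26   3  -1   0   0   3   4   4   3   3   0   0  -1   0   0   0   0  -1
237  498 555 541 472 429 461 496 511 512 503 508 507 465 398 354 356 355 356  |   20   2   0   0   2   3   4   5   3   3   2   1   1   0   0  -1   0  -1
```

View pics/p3.png

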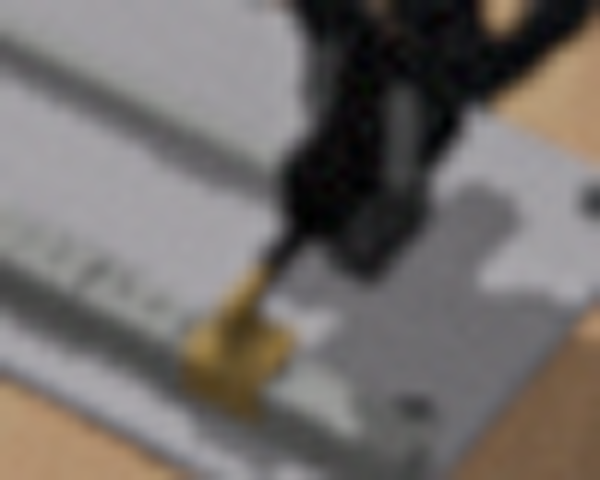

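The side view shows the pointer running straight into the fin at (262,270). The top pixels put it in line within about 2 mm. I'll nudge it 1 mm and hold.

Request:
arm_command(
  delta_pos=[
    [0,-0.06,0],
    [0,0,0],
    [0,0,0],
    [0,0,0],
    [0,0,0],
    [0,0,0],
    [0,0,0],
    [0,0,0],
    [0,0,0],
    [0,0,0],
  ],
  rotation=[
    [0,0,0],
    [0,0,0],
    [0,0,0],
    [0,0,0],
    [0,0,0],
    [0,0,0],
    [0,0,0],
    [0,0,0],
    [0,0,0],
    [0,0,0],
  ],
)

```text
clock: 19.0
position: [0.5484, -0.0186, 0.061]
tool_rot: [2.002, 1.547, 0.192]
force: [12.2, -1.0, -11.6]
grip_width: 0.0148
```

Request:
arm_command(
  delta_pos=[
    [0,-0.01,0],
    [0,0,0],
    [0,0,0],
    [0,0,0],
    [0,0,0],
    [0,0,0],
    [0,0,0],
    [0,0,0],
    [0,0,0],
    [0,0,0],
  ],
  rotation=[
    [0,0,0],
    [0,0,0],
    [0,0,0],
    [0,0,0],
    [0,0,0],
    [0,0,0],
    [0,0,0],
    [0,0,0],
    [0,0,0],
    [0,0,0],
  ],
)

```text
clock: 20.0
position: [0.5544, -0.0202, 0.0612]
tool_rot: [1.944, 1.535, 0.134]
force: [10.3, -1.0, -9.8]
grip_width: 0.0152
```

```bash
python3 -c "
from h import *
g=np.load('g.npy')
u=np.array([np.cos(g[2]),np.sin(g[2])]);s=monitor.observe();print('gx',u@(s['position'][:2]-[.6335,-.0397]))
plan(None,-.2395)
c,s=u
W=lambda x,y,z:[g[0]+c*x-s*y,g[1]+s*x+c*y,z]
print('side y dir',proj('side',W(-.095,.066,.055)),proj('side',W(-.095,.05,.055)),'x',proj('side',W(-.105,.066,.055)))
im=np.mean([optics.grab_frame('side')[230:246,314:332].astype(float) for _ in range(3)],0)
print('cols',list(range(314,332)))
for r in range(16): print(230+r,''.join('%4d'%q for q in im[r].sum(1)),' |',''.join('%4d'%q for q in im[r,:,0]-im[r,:,2]))"
```

```text
gx -0.08146514126874257
rot units [ 0.    -0.123 -0.315]
t 20.0 pos [ 0.5544 -0.0202  0.0612] F [10.3 -1.  -9.8] w 0.0152 q1,q7 [ 0.22 -0.73]
[[0.0, 0.97, -0.24], [0.0, -0.24, -0.97], [-1.0, 0.0, -0.0]]
side y dir [320.2065347  238.10718092] [323.1536381  234.82163171] x [322.97666212 239.50522395]
cols [314, 315, 316, 317, 318, 319, 320, 321, 322, 323, 324, 325, 326, 327, 328, 329, 330, 331]
230  485 465 451 394 350 260 120  27  18  33  33  52  56  78  70  94  70  98  |   -2  -1  -2  -2  -1  -1   0  -1  -2  -4   0   3  -1   0   0   0  -3   0
231  490 488 485 473 449 347 164  49  24  24  27  62 107 107  95  95  76 108  |   -2  -1  -2  -2  -2  -1  -1   0   3   3  -1  -1  -2  -1  -1  -1   0  -1
232  487 493 497 497 472 360 168  44  46  23  59  93 106  95  99  95 105 189  |   -2  -1  -1  -1  -1  -1  -2   0  -2   0   0   0   0  -3   0   0  -1  -2
233  491 485 492 474 400 244 106  84 147 157 116  92 112 112  80  99 188 287  |   -2  -2  -1  -2  -2  -1   0  -2  -1  -1  -1   0   0  -1  -1   0  -2   0
234  495 491 485 395 250 113 104 218 282 255 161 108  93  98  84 157 258 322  |   -1  -2  -1
[... 1043 characters left out ...]
 334 334 322  |    0   0   9  28  44  49  42  36  34  21  11   1  -3  -3  -2  -2   0   0
242  390 344 369 343 240 164 160 234 345 378 356 332 330 332 326 326 330 333  |    0  14  43  59  56  46  42  54  67  67  47  11  -2  -2  -2   0  -2  -1
243  348 369 381 344 246 176 196 234 303 336 311 316 328 328 333 331 324 327  |    5  33  65  75  60  44  48  61  74  79  51   8  -2  -2  -1  -2  -1   0
244  272 302 326 317 250 204 225 260 312 299 298 331 328 327 334 333 331 326  |    8  38  70  74  57  50  54  61  74  62  23   1  -1  -2   0  -2  -1   0
245  224 221 237 249 223 222 241 260 265 262 342 390 374 342 331 325 327 335  |    4  36  58  61  58  53  58  61  62  29   1  -1  -1   0  -1  -2  -2  -1
```

The handle creeps home about 0.7 mm per idle row, so each hold row needs a bias against it. I'll pull back out to about 94.5 mm.

Request:
arm_command(
  delta_pos=[
    [0,-0.25,0],
    [0,-0.2,0],
    [0,-0.06,0],
    [0,-0.025,0],
    [0,-0.025,0],
  ],
  rotation=[
    [0,-0.12,-0.3],
    [0,0,-0.02],
    [0,0,-0.02],
    [0,0,-0.02],
    [0,0,-0.02],
  ],
)

```text
clock: 20.65
position: [0.5436, -0.0175, 0.0612]
tool_rot: [2.336, 1.565, 0.524]
force: [12.1, -2.0, -15.7]
grip_width: 0.0153
```

```bash
python3 -c "
from h import *
g=np.load('g.npy')
u=np.array([np.cos(g[2]),np.sin(g[2])]);s=monitor.observe();print('gx',u@(s['position'][:2]-[.6335,-.0397]))
plan(None,-.2395)"
```

```text
gx -0.09261338861015478
rot units [-0.013 -0.037 -0.039]
t 20.65 pos [ 0.5436 -0.0175  0.0612] F [ 12.1  -2.  -15.7] w 0.0153 q1,q7 [ 0.22 -0.73]
[[0.0, 0.97, -0.24], [0.0, -0.24, -0.97], [-1.0, 0.0, -0.0]]
```

Request:
arm_command(
  delta_pos=[
    [0,-0.08,0],
    [0,-0.03,0],
    [0,-0.025,0],
    [0,-0.025,0],
    [0,-0.025,0],
  ],
  rotation=[
    [0,-0.03,-0.04],
    [0,0,-0.02],
    [0,0,-0.02],
    [0,0,-0.02],
    [0,0,-0.02],
  ],
)

```text
clock: 21.15
position: [0.5441, -0.0176, 0.0612]
tool_rot: [2.504, 1.565, 0.692]
force: [11.0, -2.4, -15.6]
grip_width: 0.015
```

Request:
arm_command(
  delta_pos=[
    [0,-0.1,0],
    [0,-0.04,0],
    [0,-0.035,0],
    [0,-0.035,0],
    [0,-0.035,0],
    [0,-0.035,0],
  ],
  rotation=[
    [0,0,-0.03],
    [0,0,-0.02],
    [0,0,-0.02],
    [0,0,-0.02],
    [0,0,-0.02],
    [0,0,-0.02],
  ],
)

```text
clock: 21.75
position: [0.543, -0.0173, 0.0613]
tool_rot: [2.72, 1.561, 0.907]
force: [11.6, -1.8, -15.7]
grip_width: 0.0151
```

Request:
arm_command(
  delta_pos=[
    [0,-0.06,0],
    [0,-0.035,0],
    [0,-0.035,0],
    [0,-0.035,0],
    [0,-0.035,0],
    [0,-0.035,0],
    [0,-0.035,0],
    [0,-0.035,0],
    [0,-0.035,0],
    [0,-0.035,0],
  ],
  rotation=[
    [0,0,-0.02],
    [0,0,-0.01],
    [0,0,-0.01],
    [0,0,-0.01],
    [0,0,-0.01],
    [0,0,-0.01],
    [0,0,-0.01],
    [0,0,-0.01],
    [0,0,-0.01],
    [0,0,-0.01],
  ],
)

```text
clock: 22.75
position: [0.5425, -0.0172, 0.0613]
tool_rot: [2.425, 1.55, 0.612]
force: [13.2, -1.0, -14.2]
grip_width: 0.0149
```

```bash
python3 -c "
from h import *
g=np.load('g.npy')
u=np.array([np.cos(g[2]),np.sin(g[2])]);s=monitor.observe();print('gx',u@(s['position'][:2]-[.6335,-.0397]))
plan(None,-.2395)
im=np.mean([optics.grab_frame('side')[222:247,309:334] for _ in range(2)],0)[:,:,::-1].astype(np.uint8)
cv2.imwrite('pics/p4.png',cv2.resize(im,None,fx=20,fy=20,interpolation=cv2.INTER_CUBIC))"
```

```text
gx -0.09372718705356779
rot units [-0.028 -0.149 -0.13 ]
t 22.75 pos [ 0.5425 -0.0172  0.0613] F [ 13.2  -1.  -14.2] w 0.0149 q1,q7 [ 0.23 -0.73]
[[0.0, 0.97, -0.24], [0.0, -0.24, -0.97], [-1.0, 0.0, -0.0]]
```

View pics/p4.png

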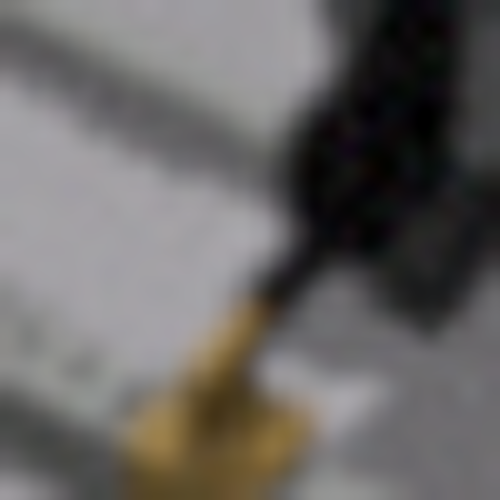

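The pointer (from (310,240) to (270,295)) and the fin (from (262,305)) are collinear, and the position is steady at about 93.7 mm. I'll hold over 2 s more.

Request:
arm_command(
  delta_pos=[
    [0,-0.04,0],
    [0,-0.035,0],
    [0,-0.035,0],
    [0,-0.035,0],
    [0,-0.035,0],
    [0,-0.035,0],
    [0,-0.035,0],
    [0,-0.035,0],
    [0,-0.035,0],
    [0,-0.035,0],
  ],
  rotation=[
    [0,-0.03,-0.03],
    [0,-0.02,-0.02],
    [0,-0.01,-0.02],
    [0,-0.01,-0.02],
    [0,-0.01,-0.02],
    [0,-0.01,-0.02],
    [0,-0.01,-0.02],
    [0,-0.01,-0.02],
    [0,-0.01,-0.02],
    [0,-0.01,-0.02],
  ],
)

```text
clock: 23.85
position: [0.5423, -0.0171, 0.0613]
tool_rot: [2.181, 1.557, 0.367]
force: [12.5, -2.4, -14.3]
grip_width: 0.0152
```

Request:
arm_command(
  delta_pos=[
    [0,-0.035,0],
    [0,-0.035,0],
    [0,-0.035,0],
    [0,-0.035,0],
    [0,-0.035,0],
    [0,-0.035,0],
    [0,-0.035,0],
    [0,-0.035,0],
    [0,-0.035,0],
    [0,-0.035,0],
  ],
  rotation=[
    [0,-0.01,-0.02],
    [0,-0.01,-0.02],
    [0,-0.01,-0.02],
    [0,-0.01,-0.02],
    [0,-0.01,-0.02],
    [0,-0.01,-0.02],
    [0,-0.01,-0.02],
    [0,-0.01,-0.02],
    [0,-0.01,-0.02],
    [0,-0.01,-0.02],
  ],
)

```text
clock: 24.85
position: [0.5423, -0.0171, 0.0613]
tool_rot: [1.931, 1.56, 0.116]
force: [11.8, -2.7, -13.7]
grip_width: 0.015
```

Request:
arm_command(
  delta_pos=[
    [0,0.2,0],
    [0,0.3,0],
    [0,0.35,0],
    [0,0.35,0],
    [0,0.35,0],
    [0,0.35,0],
    [0,0.35,0],
    [0,0.2,0],
    [0,0.1,0],
    [0,0,0],
  ],
  rotation=[
    [0,0,0],
    [0,0,0],
    [0,0,0],
    [0,0,0],
    [0,0,0],
    [0,0,0],
    [0,0,0],
    [0,0,0],
    [0,0,0],
    [0,0,0],
  ],
)

```text
clock: 25.85
position: [0.621, -0.0367, 0.0613]
tool_rot: [1.97, 1.556, 0.156]
force: [3.6, -1.0, -2.9]
grip_width: 0.0152
```

```bash
python3 -c "
from h import *
g=np.load('g.npy')
u=np.array([np.cos(g[2]),np.sin(g[2])]);s=monitor.observe();print('gx',u@(s['position'][:2]-[.6335,-.0397]))
plan([.6335,-.0397,.061],-.2395)"
```

```text
gx -0.012813084050980141
rot units [-0.04  -0.055 -0.132]
t 25.85 pos [ 0.621  -0.0367  0.0613] F [ 3.6 -1.  -2.9] w 0.0152 q1,q7 [ 0.24 -0.65]
shift units (after rot) [ 0.009  0.427 -0.   ]
[[0.0, 0.97, -0.24], [0.0, -0.24, -0.97], [-1.0, 0.0, -0.0]]
```

Request:
arm_command(
  delta_pos=[
    [0,0.15,0],
    [0,0.15,0],
    [0,0.1,0],
    [0,0.06,0],
    [0,0.04,0],
    [0,0.03,0],
  ],
  rotation=[
    [0,-0.05,-0.13],
    [0,0,0],
    [0,0,0],
    [0,0,0],
    [0,0,0],
    [0,0,0],
  ],
)

```text
clock: 26.45
position: [0.635, -0.0401, 0.0613]
tool_rot: [-1.373, 1.565, 3.096]
force: [-7.5, 0.8, 2.6]
grip_width: 0.0148
```

The handle is against its home stop. I'll let go and retreat upward.

Request:
arm_command(
  delta_pos=[
    [0,0,0],
    [0,0,0],
    [0,0,0],
    [0,0,0],
    [0,0,0],
    [0,0,0],
    [0,0,0],
    [0,0,0],
  ],
  rotation=[
    [0,0,0],
    [0,0,0],
    [0,0,0],
    [0,0,0],
    [0,0,0],
    [0,0,0],
    [0,0,0],
    [0,0,0],
  ],
  gripper=-1,
)

```text
clock: 27.25
position: [0.6348, -0.0402, 0.062]
tool_rot: [-1.26, 1.565, -3.073]
force: [0.3, 0.6, -0.2]
grip_width: 0.0854
```

Request:
arm_command(
  delta_pos=[
    [-0.4,0,0],
    [-0.6,0,0],
    [-0.8,0,0],
    [-0.8,0,0],
    [-0.8,0,0],
    [-0.8,0,0],
    [-0.4,0,0],
    [0,0,0],
    [0,0,0],
  ],
  rotation=[
    [0,0,0],
    [0,0,0],
    [0,0,0],
    [0,0,0],
    [0,0,0],
    [0,0,0],
    [0,0,0],
    [0,0,0],
    [0,0,0],
  ],
)

```text
clock: 28.15
position: [0.6353, -0.0397, 0.2101]
tool_rot: [-1.305, 1.566, -3.117]
force: [-0.5, -0.1, -0.3]
grip_width: 0.0849
```

```bash
python3 -c "
from h import *
s=monitor.observe();print(s['clock'],s['position'],s['force'])
crop('side',220,170,160,200,3,'z.png')"
```

```text
28.15 [ 0.63525653 -0.03970052  0.21011943] [-0.52713484 -0.13997567 -0.2557232 ]
```

I've reached the picture limit, so I'll compare numerically against the first frame.

```bash
python3 -c "
from h import *
a=cv2.imread('pics/side0.png')[:,:,::-1].astype(int); b=optics.grab_frame('side').astype(int)
d=abs(a-b).sum(2)
for n,(u,v,w,h) in dict(rider=(313,234,14,16),pointer=(293,216,10,12),tub=(342,147,56,46),cup=(218,295,32,38)).items(): print(n,d[v:v+h,u:u+w].mean().round(1),d[v:v+h,u:u+w].max())
m=lambda im:(lambda k:(np.argwhere(k).mean(0)+[230,300]).round(2))(((im[...,0]-im[...,2]>35))[230:252,310:330])
print('brass',m(a),m(b))
L=b[285:345,285:335].sum(2); k=(L<300); print('tin dark bbox', np.argwhere(k).min(0)+[285,285],np.argwhere(k).max(0)+[285,285])
"
```

```text
rider 85.0 292
pointer 22.9 67
tub 23.0 50
cup 20.7 51
brass [243.34 309.32] [243.87 309.24]
tin dark bbox [297 285] [344 334]
```

```bash
python3 -c "
from workcell import bot; print(bot.job_done())"
```

```text
the job is handed in; nothing more can be done
None
```

The tin stands in the plywood tray, and the handle was pulled to the rider, held, eased home and released. I handed the job in at about 28 s of the 58 s allowed; no verdict is reported.

- **Tin:** I set it down near the tray's centre. A picture after letting go showed it upright, well inside the walls. I have no picture of it after the pull.
- **Pull and hold:** My first hold attempt slipped. The handle crept home from about 94.5 mm to 81.5 mm in 2 s, because rows without motion let it drift. I pulled it back out and held it at 92–94 mm from 20.6 s to 24.9 s, the last 2 s at a steady 94 mm. The side picture showed pointer and fin in line. My estimates of the rider's setting ranged from 91 to 97 mm, all within the 6 mm tolerance of where I held.
- **Return:** The handle stayed gripped all the way back, at roughly 0.1 m/s, and I let go only once it pressed against its home stop.

**Last checks:**
- The picture limit stopped me viewing the final frame, so I compared its pixels with the first one.
- The pointer, tub and cup areas matched; I did not compare the ear defenders.
- The rider area differed, most likely because the tin and its shadow had stood beside it. The brass itself moved only 0.5 pixel, under 2 mm.
- The arm was clear and read no contact force.

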